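Clamp the axle stub and hold a spread snap ring at its groove

TASK

Push the blue-knobbed toggle clamp over centre so that it snaps down and holds the axle stub in its nest. Then pick up the blue-handled snap ring pliers from the grey tool rest, squeeze the handles fully so that the ring on their tips is spread, and slide the ring down over the shaft until it is level with the groove. Finish while holding it still there: handles squeezed, ring centred on the shaft, level with the groove and carried by the robot alone, not resting on the bearing below, with the clamp still shut, the stub still seated, and the black cassette and the little card box left alone.

Things in the scene. Friction and masses are not known exactly. Their poses are not given: they have to be found in the camera images.
- fixture: grey steel nest block fixed to the bench, 120 x 120 mm, 20 mm high, with a round pocket 12 mm above the bench in which the axle stub sits; the toggle clamp stands on a foot on its +y side (foot to y = 116 mm). Origin: on the pocket's axis, at bench level; z up.
- clamp_arm (a joint): toggle clamp arm, pivot along the fixture's x at y = 80, z = 44 mm. 0 = open (handle leaning 31 degrees away from the stub), about 0.80 rad = shut, pad on the stub's flange. Over centre at about 0.4 rad: before that it springs open, after it snaps shut and stays. Takes 5 to 10 N at the knob: push the knob in the fixture's -y from its far side, some 64 mm in all.
- clamp_knob (a point): centre of the clamp handle's blue ball knob, 24 mm across, 83 mm from the pivot on a 10 mm steel rod. Open it is 123 mm from the stub's axis in the fixture's +y direction and about 115 mm above the bench; shut, 59 mm and 124 mm. Highest on the way (127 mm).
- axle_stub: loose steel stub, 0.7 kg, upright in the nest, axis = its z: dark flange 84 mm across, 14 mm thick; aluminium bearing 52 mm across up to 63.5 mm; black groove 33 mm across, 63.5 to 72.5 mm; shaft 40 mm across with a tapered nose, top at 103 mm. Origin: centre of the underside, 12 mm above the bench.
- groove (a point): centre of the groove, on the axle stub's axis, 68 mm above the stub's underside (80 mm above the bench); 35 mm below the shaft's top and 4.5 mm above the bearing's top face.
- pliers: loose snap ring pliers, 0.16 kg, flat on the rest, the ring already hooked on their tips. Origin: pivot, at the handles' underside (32 mm above the bench on the rest), in the mid-plane of the 4 mm ring; x runs from handles to ring, z up. Blue handles x = -115 to -15, z = 0 to 14 mm, either side of x; at x = -65 about 53 mm wide over all relaxed, 32 mm with parallel sides when squeezed.
- handle_left (a joint): turn of the left handle (the right one mirrors it): 0 = relaxed, ring shut (bore 36 mm, too small for the shaft); about 0.165 rad = fully squeezed against the stop, ring spread (bore about 43 mm, 53 mm over all). Springs back when let go; squeezing fully takes about 12 N on each handle, 40 N of grip holds it firmly.
- grip (a point): where to squeeze the pliers: between the handles, 65 mm behind the pivot, 7 mm above their underside; pinch the two handles across the pliers (along the pliers' y) from above. 24 mm free along x to the rest's bars, 19 mm free below the handles' middle down to z = 6 mm above the bench.
- ring_center (a point): centre of the spread ring, in its mid-plane: in the pliers' frame 61.60 mm ahead of the pivot on the x axis, at z = 0. This point belongs on the groove's centre; the spread ring then clears the shaft by about 1.7 mm all round and, below it, the bearing by 2.5 mm.
- tool_rest: grey plastic tool rest fixed to the bench, two bars 32 mm high: one under the pliers' pivot with a small cheek on each side (cheeks to 41 mm), one 107 mm behind it under the handle ends. Origin: bench level below the pivot; x along the pliers.
- cassette: black and blue dispenser cassette with eight small white nozzles, 32 x 110 x 34 mm, lying on the bench, a bystander. Origin: centre of the underside; its length is along y.
- seal_box: small pale card box, 32 x 52 x 20 mm, a bystander. Origin: centre of the underside.

How it is judged:
By the outcome, as a careful person would: the job done as asked, in the order asked, and still so for the second after the job is handed in, while the arm keeps its last pose, push and grip.
It also fails if it takes over 54 s, if anything falls off the work surface, if the arm or the gripper's body presses on something with over 40 N, if the wrist force passes 120 N, or if a joint passes its speed limit or range.

ROBOT

A 6-joint arm with a two-finger parallel gripper is mounted at the origin on a cart in front of the work surface, level with it; the furniture and walls round the work are solid. World frame = base frame: x ahead of the robot, y to its left, z up, the work surface at z = 0. Lengths are in m, angles in degrees, forces in N, time in s.
With the tool pointing down it reaches from about 0.375 to 0.975 m from the base axis. Payload 3.8 kg.
Tool frame: the origin (TCP) lies on the centre line of the jaws, within the pads' length; the fingertips stand 25 mm ahead of it and the grasp point (between the pads) lies 6 mm ahead of it; z points along the fingers, x is the direction in which the jaws open and shut, and the axes are right-handed (so a half turn about z gives the same grasp; the last joint's range is limited). The gripper opens to 85 mm and grips with 20 to 120 N. Pads are 22 mm wide; open, the fingers measure 114 mm over their backs; the gripper's body (76 mm by 85 mm) begins 54 mm behind the grasp point. The pads swing forward as they close: fully open they stand 13 mm farther back than shut.
Start: joints at [69.62, 15.12, 91.902, -0, 72.978, -2.114], TCP at [0.212, 0.641, 0.256] pointing down, gripper open.
Joint ranges: [-150.88, 150.88], [-54.13, 125.18], [17.81, 147.31], [-75.09, 255.09], [0, 152.58], [-146.25, 146.25]. Speed limits (degrees/s): [147.25, 147.25, 180, 180, 180, 180].

INTERFACE

Orientations are given as [roll, pitch, yaw] about the fixed x, y, z axes, in that order (R = Rz(yaw) Ry(pitch) Rx(roll)).
In Python, from rig import status, imaging, bot gives the robot as it stands.
- The arm moves only by the shell command python3 -m creep 'ROWS' [FORCE]. ROWS is text: rows parted by semicolons, each of 7 numbers parted by spaces: the shift along the tool's x, y, z in m, then the turn, a rotation vector about the tool's x, y, z in rad, then the opening, from 0 (shut) to 1 (fully open). In form: tx ty tz wx wy wz fingers; .... A call has 1 to 8 rows; each row shifts and turns the pose as measured when the row begins, along the tool's axes as they then stand; what a row does not reach is not made up. A row lasts 1/8 s, in which the tool goes at most 62.5 mm and 10.7 degrees, less where a joint would pass 70% of its speed; a pose out of reach is approached as far as the arm can. A call is refused whole if a number of a shift passes 0.0625 or a number of a turn 0.188, either way. A call with a gripper value outside its range is refused whole. The fingers move at their own pace and stop on an object; FORCE is the grip in N (left out, the last holds). Time passes only in rows, so rows that do not move let the fingers close. It gives the time, the measured TCP pose, the force and the opening at its end, in the units of the state.
- status.sense(): the state, without advancing time (a new reading comes with each control period).
- imaging.grab_frame(name): name is "side" or "top" or "wrist"; returns (picture, depth): 420x560x3 uint8, blue, green, red; 420x560 float32, m along the optical axis (not along the pixel's ray), 0 where there is no reading.
- imaging.camera_model(name): a dict with "K" (3x3 intrinsics, pixels), "xyz" and "orientation" of the camera in the world. Camera axes: x right, y up, looking along -z (the intrinsics and any distortion apply to the point x, -y, -z); pixel columns grow to the right and rows downward; lengths in m; the calibration is good to about 2 mm. A picture is of the moment at which its call begins: read the wrist's pose just before it. camera_model takes no time and is no camera call; for the wrist camera it gives the pose at the moment of the call.
- bot.close_job(): hands the job in, once; it reports no verdict.
The state is a dict: "t": time; "q": joint angles; "joint_velocities": joint speeds; "joint_torque": joint torques, N m; "position": TCP position; "tool_rot": TCP orientation; "contact_force": force on the tool from outside, world axes, zero at the start; "moment": the same for the moment, N m; "grip_width": finger opening in m.
Only numpy, scipy, OpenCV 4.12 (cv2) and the standard library are available. Lean on these libraries where they do the work, as an engineer would, in place of code of your own. Each camera call takes 0.05 s, during which the arm holds its last target.

## Working session

There is one attempt and no reset: what is moved stays moved. The work goes in short steps, Python scripts to look and compute and a shell command to move; the robot and the scene stay as the last step left them, time stands still between calls to the robot, and variables do not carry over. Pictures are saved under pics/ and viewed, and the job is handed in when it is done.

```bash
ls; mkdir -p pics; python3 - <<'E'
from rig import status, imaging, bot
import cv2, numpy as np
s=status.sense(); print({k:np.round(v,3).tolist() for k,v in s.items()})
for n in ["side","top","wrist"]:
    m=imaging.camera_model(n); print(n,{k:np.round(np.array(v),4).tolist() if not isinstance(v,str) else v for k,v in m.items()})
    p,d=imaging.grab_frame(n); cv2.imwrite(f"pics/{n}0.png",p); np.save(f"pics/{n}0.npy",d); np.savez(f"pics/{n}0.npz",p=p,d=d,K=m["K"],xyz=m["xyz"],o=m["orientation"])
E
```

```text
pics
{'t': 0.0, 'q': [69.619, 15.17, 91.984, 0.0, 72.98, -2.113], 'joint_velocities': [0.019, 0.011, 0.03, -0.007, 0.046, 0.058], 'joint_torque': [-0.002, -51.512, -36.732, -0.0, 0.013, 0.0], 'position': [0.211, 0.64, 0.255], 'tool_rot': [-179.995, 0.134, 71.732], 'contact_force': [-0.246, -0.05, 0.504], 'moment': [0.031, -0.051, -0.069], 'grip_width': 0.085}
side {'K': [[424.9978, 0.0, 277.0332], [0.0, 424.9978, 212.8148], [0.0, 0.0, 1.0]], 'xyz': [0.2204, -0.9366, 0.6368], 'orientation': [57.0199, -0.5295, -23.7152]}
top {'K': [[457.8033, 0.0, 288.1587], [0.0, 457.8033, 208.4033], [0.0, 0.0, 1.0]], 'xyz': [0.4145, -0.1606, 1.086], 'orientation': [7.4313, 0.254, -89.9307]}
wrist {'K': [[294.7574, 0.0, 282.1316], [0.0, 294.7574, 211.2063], [0.0, 0.0, 1.0]], 'xyz': [0.1384, 0.6636, 0.3731], 'orientation': [-17.513, 0.1533, 71.7729]}
```

View pics/top0.png

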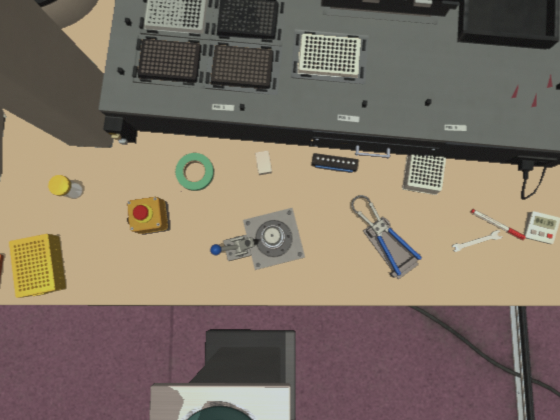

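View pics/side0.png

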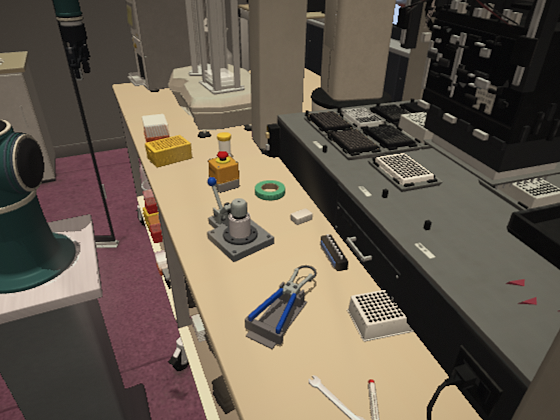

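View pics/wrist0.png

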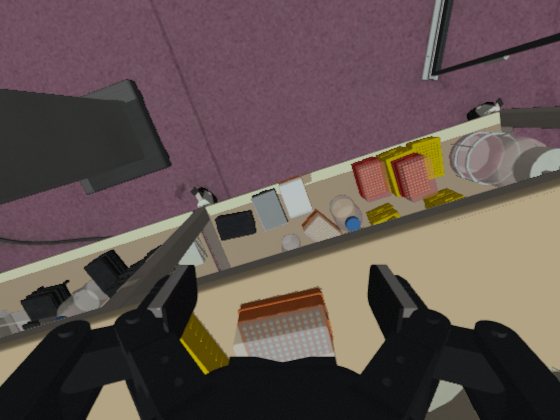

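The top view shows the stub at about (272,236) and the blue knob at about (215,250). The pliers' pivot is at about (379,227), with the ring at (362,206) and the handles running to about (408,265). The cassette is at (335,162) and the card box at (264,162). Next I'll measure these precisely.

```bash
cat > h.py <<'E'
import numpy as np, cv2
from scipy.spatial.transform import Rotation as R
def load(n):
    z=np.load(f"pics/{n}.npz"); return z["p"],z["d"],z["K"],z["xyz"],z["o"]
def rays(K,o,uv):
    uv=np.atleast_2d(uv).astype(float)
    d=np.c_[(uv[:,0]-K[0,2])/K[0,0],-(uv[:,1]-K[1,2])/K[1,1],-np.ones(len(uv))]
    return d@R.from_euler('xyz',o,degrees=True).as_matrix().T
def onplane(c,uv,z):
    p,d,K,x,o=c; r=rays(K,o,uv); return x+r*((z-x[2])/r[:,2])[:,None]
def bydepth(c,uv):
    p,d,K,x,o=c; uv=np.atleast_2d(uv); r=rays(K,o,uv)
    return x+r*d[uv[:,1].astype(int),uv[:,0].astype(int)][:,None]
def cross(c1,u1,c2,u2):
    a,b=rays(c1[2],c1[4],u1)[0],rays(c2[2],c2[4],u2)[0]
    s=np.linalg.lstsq(np.c_[a,-b],c2[3]-c1[3],rcond=None)[0]
    P,Q=c1[3]+s[0]*a,c2[3]+s[1]*b; return (P+Q)/2,np.linalg.norm(P-Q)
def proj(c,P):
    p,d,K,x,o=c; q=(np.atleast_2d(P)-x)@R.from_euler('xyz',o,degrees=True).as_matrix()
    return np.c_[K[0,0]*q[:,0]/-q[:,2]+K[0,2],-K[1,1]*q[:,1]/-q[:,2]+K[1,2]]
def blue(p):
    h=cv2.cvtColor(p,cv2.COLOR_BGR2HSV); return cv2.inRange(h,(105,130,60),(130,255,255))
E
python3 - <<'E'
from h import *
for n,(u,v,w,h) in {"top0":(195,180,240,110),"side0":(190,170,140,180)}.items():
    c=load(n); p=c[0]
    s=3.3; cv2.imwrite(f"pics/{n}z.png",cv2.resize(p[v:v+h,u:u+w],None,fx=s,fy=s,interpolation=cv2.INTER_CUBIC))
    m=blue(p); N,l,st,ce=cv2.connectedComponentsWithStats(m)
    for i in range(1,N):
        if st[i,4]>25:
            uv=np.argwhere(l==i)[:,::-1]; P=bydepth(c,uv); print(n,st[i],ce[i].round(1),np.median(P,0).round(4))
E
```

```text
top0 [389 229  32  30 132] [404.4 244.1] [ 0.4691 -0.4179  0.0448]
top0 [378 237  22  38 140] [388.6 255.4] [ 0.4441 -0.3829  0.0451]
top0 [211 245  10   9  69] [215.3 249.1] [ 0.454  -0.0036  0.1248]
side0 [208 177   8   9  54] [211.5 180.8] [ 0.4525 -0.0094  0.1201]
side0 [248 288  35  33 239] [265.5 303.8] [ 0.4441 -0.3877  0.0447]
side0 [276 293  20  40 202] [285.3 312.7] [ 0.4679 -0.4254  0.0454]
```

View pics/top0z.png

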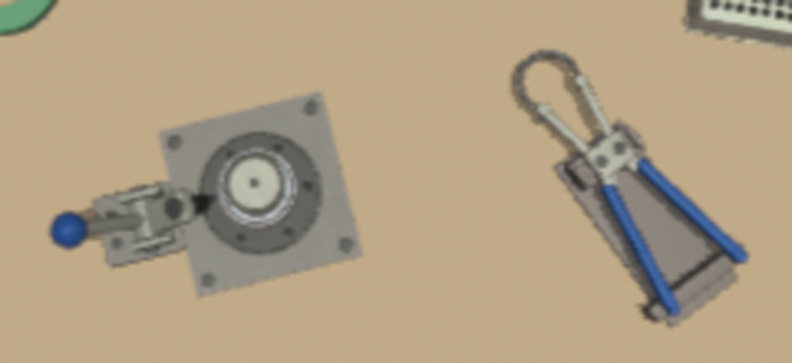

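View pics/side0z.png

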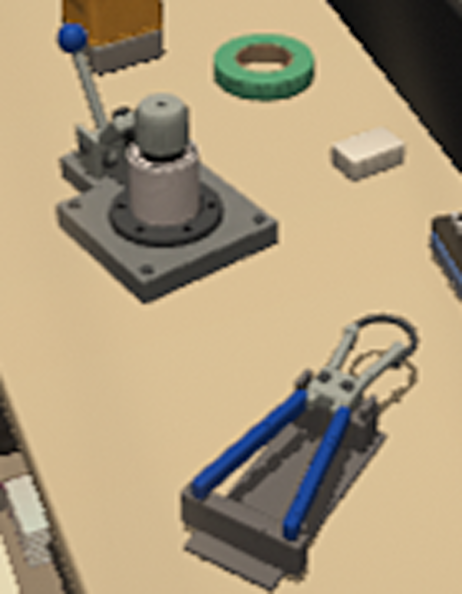

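```bash
python3 - <<'E'
from h import *
c=load("top0"); s=load("side0")
f=lambda u,v:np.array([195+u/3.3,180+v/3.3])-0.35
g=lambda u,v:np.array([190+u/3.3,170+v/3.3])-0.35
top=onplane(c,f(254,184),.115)[0]; kn=onplane(c,[215.3,249.1],.115)[0]
print("shafttop",top,"knob",kn, np.linalg.norm((top-kn)[:2]), "ang",np.degrees(np.arctan2(*(kn-top)[1::-1])))
print("cross shaft",cross(c,f(254,184),s,g(162,101)),"knob",cross(c,[215.3,249.1],s,[211.5,180.8]))
co=np.array([onplane(c,f(*x),.020)[0] for x in [(161,131),(321,93),(362,256),(198,297)]])
print("block centre",co.mean(0), [np.linalg.norm(co[i]-co[i-1]).round(4) for i in range(4)],[np.degrees(np.arctan2(*(co[i]-co[i-1])[1::-1])).round(2) for i in range(4)])
# handles
m=blue(c[0]);N,l,st,ce=cv2.connectedComponentsWithStats(m)
L=[]
for i in range(1,N):
    if st[i,4]>100:
        P=onplane(c,np.argwhere(l==i)[:,::-1],.046)[:,:2]
        vx,vy,x,y=cv2.fitLine(P.astype(np.float32),cv2.DIST_HUBER,0,.001,.001).ravel()
        t=(P-[x,y])@[vx,vy]; L.append((np.array([x,y]),np.array([vx,vy])*np.sign(vx)));print("handle",x,y,np.degrees(np.arctan2(vy,vx)),t.min(),t.max())
        e=np.array([x,y])+np.array([vx,vy])*t.max(); print(e, np.array([x,y])+np.array([vx,vy])*t.min())
riv=np.array([onplane(c,f(*x),.046)[0][:2] for x in [(602,160),(620,149)]]);print("rivets",riv,np.linalg.norm(riv[0]-riv[1]))
for n in [(602,160),(620,149),(545,85)]: print(bydepth(c,f(*n).round()))
d=L[0][1]+L[1][1]; print("bisector",np.degrees(np.arctan2(d[1],d[0])))
A=np.c_[L[0][1],-L[1][1]]; q=np.linalg.solve(A,L[1][0]-L[0][0]); print("apex",L[0][0]+q[0]*L[0][1])
E
```

```text
shafttop [ 0.48332041 -0.12109232  0.115     ] knob [ 0.45421956 -0.00207529  0.115     ] 0.12252311565993965 ang 103.73981041017706
cross shaft (array([ 0.48427032, -0.12153628,  0.11786488]), np.float64(0.002393142022191416)) knob (array([ 0.4542586 , -0.00227195,  0.11607721]), np.float64(0.00017130442145825932))
block centre [ 0.48325066 -0.1218407   0.02      ] [np.float64(0.1199), np.float64(0.1168), np.float64(0.1189), np.float64(0.1183)] [np.float64(13.26), np.float64(-76.49), np.float64(-165.99), np.float64(104.01)]
handle 0.46882173 -0.41909724 46.064014 -0.04494395340497029 0.048062077261031115
[ 0.50216981 -0.384487  ] [ 0.43763718 -0.45146208]
handle 0.44336686 -0.38269162 27.28962 -0.04725929624468937 0.0472884774975442
[ 0.48539214 -0.36101039] [ 0.4013675  -0.40435947]
rivets [[ 0.50499163 -0.35826045]
 [ 0.51261751 -0.37085828]] 0.014726145360093269
[[ 0.50517181 -0.35782155  0.04746067]]
[[ 0.51205188 -0.37167552  0.04719922]]
[[ 5.64480411e-01 -3.27510850e-01 -2.08359460e-05]]
bisector 36.676815
apex [ 0.5637332  -0.32059354]
```

Fixture: axis at (0.4833, -0.1214), +y heading 103.7° (yaw about 13.7°). The knob is 122.5 mm from the axis, against 123 expected. Pliers: pivot about (0.509, -0.365), yaw about 36°. I'll handle the clamp first.

```bash
cat >> h.py <<'E'
def go(target=None,yaw=None,tz=180.):
    from rig import status
    s=status.sense(); T=R.from_euler('xyz',s["tool_rot"],degrees=True)
    print("t",round(s["t"],2),"pos",np.round(s["position"],4),"rot",np.round(s["tool_rot"],2),"F",np.round(s["contact_force"],1),"w",round(s["grip_width"],4))
    if target is not None: print("tool shift",np.round(T.inv().apply(np.array(target)-s["position"]),4))
    if yaw is not None: print("turn",np.round((T.inv()*R.from_euler('xyz',[tz,0,yaw],degrees=True)).as_rotvec(),4))
E
python3 -m creep '-.04 .034 0 0 0 0 0;-.04 .034 0 0 0 0 0;-.04 .034 0 0 0 0 0;-.04 .034 0 0 0 0 0;-.04 .034 0 0 0 0 0;-.04 .034 0 0 0 0 0;-.04 .034 0 0 0 0 0;-.04 .034 0 0 0 0 0'
python3 -c "
from h import *
go([.443,.06,.256],13.7)"
```

```text
t: 1.15
position: [0.3718, 0.2422, 0.2527]
tool_rot: [180.0, 0.3, 72.2]
contact_force: [0.4, 0.4, -0.1]
grip_width: 0.0003
t 1.15 pos [0.3718 0.2422 0.2527] rot [179.98   0.26  72.17] F [ 0.4  0.4 -0.1] w 0.0003
tool shift [-0.1517  0.1236 -0.0026]
turn [0.0027 0.004  1.0205]
```

```bash
python3 -m creep '-.038 .031 0 0 0 0 0;-.038 .031 0 0 0 0 0;-.038 .031 0 0 0 .12 0;0 0 0 0 0 .18 0;0 0 0 0 0 .18 0;0 0 0 0 0 .18 0;0 0 0 0 0 .18 0;0 0 0 0 0 .16 0'
python3 -c "
from h import *
F=np.array([.4833,-.1214]);v=np.array([-.237,.9715])
p=F+.172*v
go([*p,.131],13.7)"
```

```text
t: 2.15
position: [0.426, 0.0952, 0.2518]
tool_rot: [179.7, 0.2, 12.7]
contact_force: [-0.2, 0.5, -0.1]
grip_width: 0.0003
t 2.15 pos [0.426  0.0952 0.2518] rot [179.72   0.18  12.73] F [-0.2  0.5 -0.1] w 0.0003
tool shift [0.0056 0.0514 0.121 ]
turn [ 0.0048  0.0031 -0.0169]
```

```bash
python3 -m creep '.006 .05 0 0 0 -.017 0;0 0 .05 0 0 0 0;0 0 .05 0 0 0 0;0 0 .02 0 0 0 0;0 0 0 0 0 0 0'
python3 - <<'E'
from h import *
from rig import imaging
F=np.array([.4833,-.1214]);v=np.array([-.237,.9715])
p=F+.08*v
go([*p,.131],13.7)
m=imaging.camera_model("wrist");q,d=imaging.grab_frame("wrist");cv2.imwrite("pics/w1.png",q);np.savez("pics/w1.npz",p=q,d=d,K=m["K"],xyz=m["xyz"],o=m["orientation"])
q,d=imaging.grab_frame("side");cv2.imwrite("pics/s1.png",cv2.resize(q[120:280,150:320],None,fx=3.3,fy=3.3))
E
```

```text
t: 2.78
position: [0.4438, 0.0457, 0.1296]
tool_rot: [179.7, 0.0, 13.6]
contact_force: [0.1, 0.3, 0.3]
grip_width: -0.0
t 2.77 pos [0.4438 0.0457 0.1296] rot [179.7    0.    13.62] F [0.1 0.3 0.3] w -0.0
tool shift [-0.0011  0.0917 -0.0009]
turn [ 0.0052  0.0001 -0.0014]
```

View pics/w1.png

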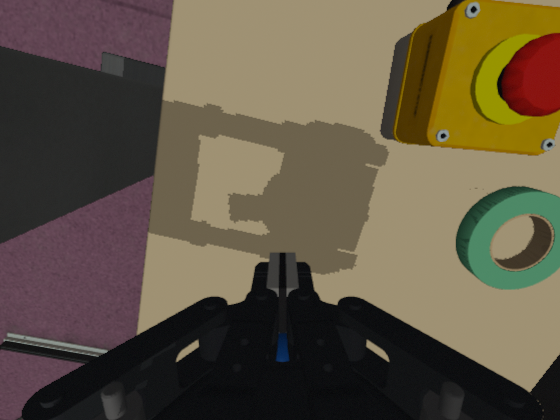

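View pics/s1.png

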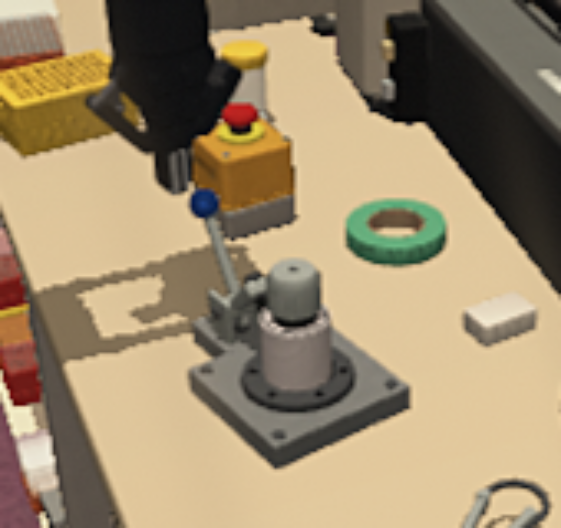

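The side view shows the closed fingertips directly behind the blue knob and at its height. Starting the push.

```bash
python3 -m creep '0 .012 0 0 0 0 0;0 .012 0 0 0 0 0;0 .012 0 0 0 0 0'; python3 -m creep '0 .012 0 0 0 0 0;0 .012 0 0 0 0 0'
python3 -m creep '0 .012 0 0 0 0 0;0 .012 0 0 0 0 0'
```

```text
t: 3.25
position: [0.4568, 0.0111, 0.1363]
tool_rot: [179.8, -0.6, 13.6]
contact_force: [-3.4, 8.5, 6.0]
grip_width: -0.0006
t: 3.5
position: [0.4641, -0.0128, 0.1389]
tool_rot: [179.9, -0.8, 13.6]
contact_force: [0.1, 1.5, 1.8]
grip_width: -0.0003
t: 3.75
position: [0.4708, -0.0388, 0.1396]
tool_rot: [179.8, -0.9, 13.5]
contact_force: [-0.2, 0.1, -0.4]
grip_width: -0.0004
```

```bash
python3 -m creep '0 .006 0 0 0 0 0;0 .002 0 0 0 0 0'; python3 -m creep '0 -.03 0 0 0 0 0;0 -.03 -.02 0 0 0 0;0 0 -.05 0 0 0 0;0 0 -.05 0 0 0 0'
python3 - <<'E'
from h import *
from rig import imaging
go([.456,-.403,.25],-54)
for n in ["top","side"]:
    m=imaging.camera_model(n);q,d=imaging.grab_frame(n);np.savez(f"pics/{n}2.npz",p=q,d=d,K=m["K"],xyz=m["xyz"],o=m["orientation"])
    b=q[180:290,195:435] if n=="top" else q[150:280,170:320]
    cv2.imwrite(f"pics/{n}2.png",cv2.resize(b,None,fx=3.3,fy=3.3,interpolation=cv2.INTER_CUBIC))
E
```

```text
t: 4.0
position: [0.4716, -0.0419, 0.1397]
tool_rot: [-179.3, -0.9, 13.1]
contact_force: [-2.2, 14.4, 5.3]
grip_width: 0.0001
t: 4.5
position: [0.4529, 0.0148, 0.2572]
tool_rot: [-179.2, -0.2, 13.1]
contact_force: [0.7, -1.4, -0.1]
grip_width: 0.0001
t 4.5 pos [0.4529 0.0148 0.2572] rot [-179.16   -0.18   13.07] F [ 0.7 -1.4 -0.1] w 0.0001
tool shift [-0.0915  0.4078  0.0009]
turn [-0.0149  0.0058  1.1707]
```

View pics/side2.png

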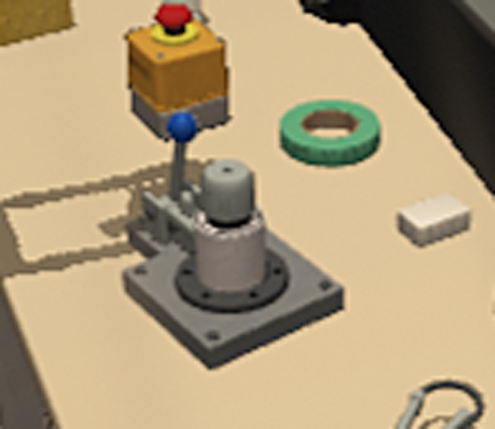

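View pics/top2.png

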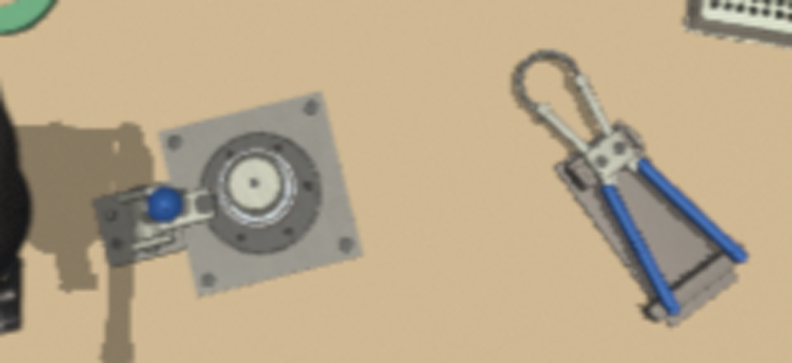

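The side and top views show the handle upright past centre, with the knob at about (165,204) in the zoomed top view. The push met the stop at about 14 N and the clamp stayed shut after I backed off. Moving to the pliers.

```bash
python3 - <<'E'
from h import *
c=load("top2");m=blue(c[0]);m[:,260:]=0
M=cv2.moments(m,True);uv=[M['m10']/M['m00'],M['m01']/M['m00']]
P=onplane(c,uv,.124)[0];print(P,np.linalg.norm(P[:2]-[.4833,-.1214]))
E
python3 -m creep '-.0114 .051 0 0 0 0 0;-.0114 .051 0 0 0 0 0;-.0114 .051 0 0 0 0 0;-.0114 .051 0 0 0 0 0;-.0114 .051 0 0 0 0 1;-.0114 .051 0 0 0 0 1;-.0114 .051 0 0 0 0 1;-.008 .035 0 0 0 .1 1'
python3 -m creep '0 0 0 0 0 .18 1;0 0 0 0 0 .18 1;0 0 0 0 0 .18 1;0 0 0 0 0 .18 1;0 0 0 0 0 .18 1;0 0 0 0 0 .17 1'
python3 -c "
from h import *
go([.456,-.403,.25],-54)"
```

```text
[ 0.46964273 -0.06438587  0.124     ] 0.058627054455530764
t: 5.6
position: [0.4594, -0.4, 0.2509]
tool_rot: [-179.2, -0.8, 7.5]
contact_force: [-0.3, 0.2, 0.2]
grip_width: 0.0723
t: 6.35
position: [0.4541, -0.4059, 0.2409]
tool_rot: [-179.2, 1.0, -56.2]
contact_force: [0.6, 0.7, -0.1]
grip_width: 0.0855
t 6.35 pos [ 0.4541 -0.4059  0.2409] rot [-179.23    1.01  -56.2 ] F [ 0.6  0.7 -0.1] w 0.0855
tool shift [-0.0015 -0.0033 -0.0091]
turn [-0.0137  0.0173 -0.0386]
```

The knob is now 58.6 mm from the axis (59 expected when shut). Next, a wrist view of the pliers.

```bash
python3 -m creep '-.001 -.003 0 -.014 .017 -.038 1;0 0 0 0 0 0 1;0 0 0 0 0 0 1'; python3 - <<'E'
from h import *
from rig import imaging
go([.456,-.403,.25],-54)
m=imaging.camera_model("wrist");q,d=imaging.grab_frame("wrist");cv2.imwrite("pics/w3.png",q);np.savez("pics/w3.npz",p=q,d=d,K=m["K"],xyz=m["xyz"],o=m["orientation"])
E
```

```text
t: 6.72
position: [0.455, -0.4033, 0.2384]
tool_rot: [179.9, 0.1, -53.5]
contact_force: [0.2, 0.2, 0.1]
grip_width: 0.0853
t 6.72 pos [ 0.455  -0.4033  0.2384] rot [ 1.7987e+02  1.3000e-01 -5.3540e+01] F [0.2 0.2 0.1] w 0.0853
tool shift [ 0.0003 -0.0009 -0.0116]
turn [0.0023 0.0023 0.0081]
```

View pics/w3.png

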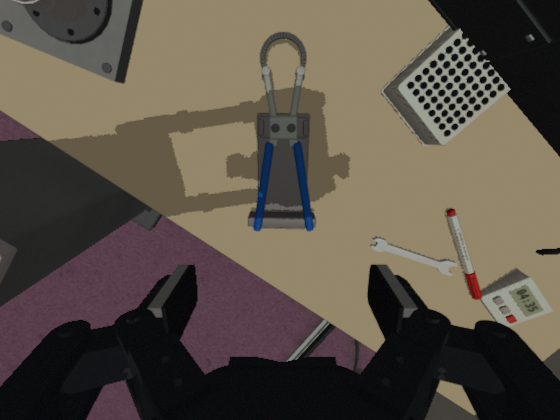

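The wrist view shows the whole of the pliers: rivets at about (275,127) and (291,127), handles from y≈145 to 228, and the ring at about (283,50). I'll fit the handle axis from this.

```bash
python3 - <<'E'
from h import *
c=load("w3"); p=c[0]
cv2.imwrite("pics/w3z.png",cv2.resize(p[20:245,215:355],None,fx=2.6*1,fy=2.6,interpolation=cv2.INTER_CUBIC))
m=blue(p);N,l,st,ce=cv2.connectedComponentsWithStats(m);L=[]
for i in range(1,N):
    if st[i,4]>100:
        P=onplane(c,np.argwhere(l==i)[:,::-1],.046)[:,:2]
        vx,vy,x,y=cv2.fitLine(P.astype(np.float32),cv2.DIST_HUBER,0,.001,.001).ravel()
        v=np.array([vx,vy])*np.sign(vx); o=np.array([x,y]); t=(P-o)@v; L.append((o,v,o+v*t.min(),o+v*t.max()))
        print(st[i],"handle",o.round(4),np.degrees(np.arctan2(v[1],v[0])).round(2),"ends",L[-1][2].round(4),L[-1][3].round(4), np.median(bydepth(c,np.argwhere(l==i)[:,::-1])[:,2]))
d=L[0][1]+L[1][1];d/=np.linalg.norm(d); print("bisector",np.degrees(np.arctan2(d[1],d[0])))
back=(L[0][2]+L[1][2])/2; fr=(L[0][3]+L[1][3])/2; print("back mid",back,"front mid",fr,"axis",np.degrees(np.arctan2(*(fr-back)[::-1])),np.linalg.norm(fr-back))
u=(fr-back)/np.linalg.norm(fr-back)
print("pivot from back",back+.115*u,"from front",fr+.015*u,"grip",back+.05*u, fr-.05*u)
r=np.array([onplane(c,x,.046)[0][:2] for x in [(275,127),(291,127)]]);print("rivets",r,r.mean(0))
E
```

```text
[254 142  19  89 672] handle [ 0.4483 -0.3836] 27.29 ends [ 0.4028 -0.407 ] [ 0.4896 -0.3623] 0.04613959897140266
[293 142  20  89 662] handle [ 0.474 -0.418] 46.0 ends [ 0.4382 -0.455 ] [ 0.5063 -0.3846] 0.04612011019028073
bisector 36.64355
back mid [ 0.42051005 -0.43104586] front mid [ 0.49792853 -0.37342367] axis 36.66012884988279 0.09650874079531498
pivot from back [ 0.51276206 -0.36238314] from front [ 0.5099614  -0.36446766] grip [ 0.46061962 -0.4011925 ] [ 0.45781896 -0.40327702]
rivets [[ 0.50523651 -0.35809671]
 [ 0.51487427 -0.37111934]] [ 0.51005539 -0.36460803]
```

View pics/w3z.png

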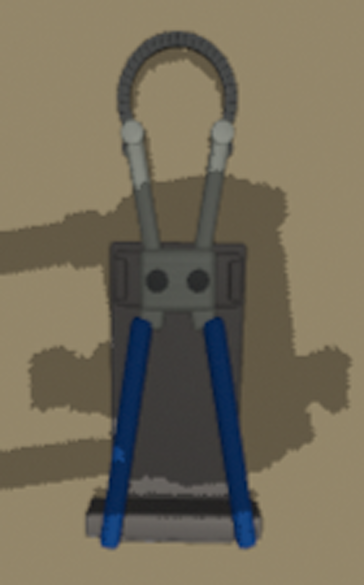

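```bash
python3 -m creep '0 0 .04 0 0 0 1;0 0 .04 0 0 0 1;0 0 .04 0 0 0 1;0 0 0 0 0 0 1'; python3 -c "
from h import *
go([.4574,-.4033,.043],-53.35)"
```

```text
t: 7.28
position: [0.4562, -0.4048, 0.118]
tool_rot: [179.9, -0.2, -53.3]
contact_force: [-1.3, 0.1, 0.1]
grip_width: 0.0858
t 7.28 pos [ 0.4562 -0.4048  0.118 ] rot [ 1.7992e+02 -1.7000e-01 -5.3320e+01] F [-1.3  0.1  0.1] w 0.0858
tool shift [-0.0007 -0.002   0.075 ]
turn [ 0.0015 -0.0029  0.0005]
```

```bash
python3 -m creep '-.0007 -.002 .03 0 -.003 0 1;0 0 .025 0 0 0 1;0 0 .015 0 0 0 1;0 0 0 0 0 0 1'; python3 - <<'E'
from h import *
from rig import imaging
go([.4574,-.4033,.043],-53.35)
q,d=imaging.grab_frame("side");cv2.imwrite("pics/s4.png",cv2.resize(q[230:370,200:350],None,fx=4,fy=4,interpolation=cv2.INTER_CUBIC))
q,d=imaging.grab_frame("wrist");cv2.imwrite("pics/w4.png",q)
E
```

```text
t: 7.78
position: [0.4621, -0.4077, 0.0544]
tool_rot: [-180.0, -0.7, -53.2]
contact_force: [0.2, -0.4, 0.2]
grip_width: 0.0855
t 7.78 pos [ 0.4621 -0.4077  0.0544] rot [-179.97   -0.67  -53.21] F [ 0.2 -0.4  0.2] w 0.0855
tool shift [-0.0065  0.0012  0.0113]
turn [-0.0005 -0.0116  0.0024]
```

View pics/s4.png

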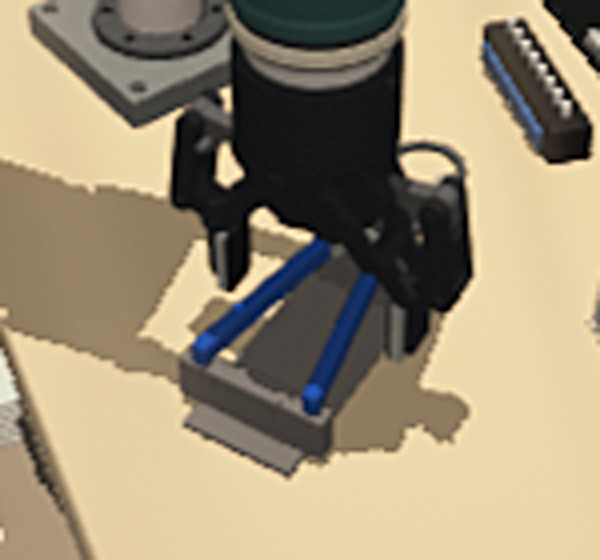

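View pics/w4.png

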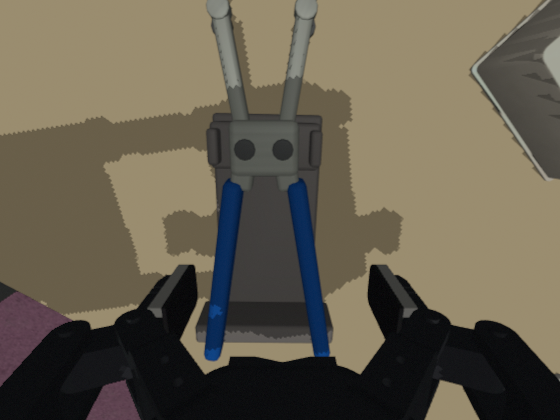

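The pliers' centre is at column ~265 and the jaws' centre at ~282, which matches the reported -6.5 mm offset in tool x. Correcting, then descending.

```bash
python3 -m creep '-.0065 .001 0 0 -.012 0 1;0 0 .006 0 0 0 1;0 0 0 0 0 0 1'; python3 -c "
from h import *
go([.4574,-.4033,.043],-53.35)
go([.4574,-.4033,.043],-53.35)"
```

```text
t: 8.25
position: [0.4593, -0.405, 0.0524]
tool_rot: [-179.9, -0.4, -53.2]
contact_force: [0.5, -0.1, -0.7]
grip_width: 0.0855
t 8.25 pos [ 0.4593 -0.405   0.0524] rot [-179.9    -0.35  -53.22] F [ 0.5 -0.1 -0.7] w 0.0855
tool shift [-0.0025  0.0006  0.0094]
turn [-0.0017 -0.0061  0.0023]
t 8.25 pos [ 0.4593 -0.405   0.0524] rot [-179.9    -0.35  -53.22] F [ 0.5 -0.1 -0.7] w 0.0855
tool shift [-0.0025  0.0006  0.0094]
turn [-0.0017 -0.0061  0.0023]
```

```bash
python3 -m creep '-.0025 .0005 .009 0 -.006 0 1'; python3 -m creep '0 0 0 0 0 0 1';  python3 -m creep '0 0 0 0 0 0 1'; python3 -c "
from h import *
go([.4574,-.4033,.043],-53.35)"
```

```text
t: 8.38
position: [0.4582, -0.4039, 0.0441]
tool_rot: [-179.9, -0.1, -53.2]
contact_force: [0.3, -0.9, 0.4]
grip_width: 0.0855
t: 8.5
position: [0.4572, -0.4031, 0.0427]
tool_rot: [-179.9, 0.0, -53.2]
contact_force: [0.2, -0.8, -0.1]
grip_width: 0.0853
t: 8.62
position: [0.4573, -0.4031, 0.0425]
tool_rot: [-179.9, 0.0, -53.2]
contact_force: [-0.0, 0.8, 0.1]
grip_width: 0.0853
t 8.62 pos [ 0.4573 -0.4031  0.0425] rot [-1.7991e+02  3.0000e-02 -5.3210e+01] F [-0.   0.8  0.1] w 0.0853
tool shift [ 0.0003  0.     -0.0005]
turn [-0.0016  0.0006  0.0024]
```

Within 0.5 mm now. Squeezing with 50 N.

```bash
python3 -m creep '0 0 0 0 0 0 .45;0 0 0 0 0 0 .3;0 0 0 0 0 0 0;0 0 0 0 0 0 0;0 0 0 0 0 0 0;0 0 0 0 0 0 0;0 0 0 0 0 0 0' 50;  python3 -m creep '0 0 0 0 0 0 0;0 0 0 0 0 0 0'; python3 - <<'E'
from h import *
from rig import imaging
go([.4574,-.4033,.043],-53.35)
m=imaging.camera_model("wrist");q,d=imaging.grab_frame("wrist");cv2.imwrite("pics/w5.png",q);np.savez("pics/w5.npz",p=q,d=d,K=m["K"],xyz=m["xyz"],o=m["orientation"])
E
```

```text
t: 9.5
position: [0.459, -0.4059, 0.0462]
tool_rot: [-179.9, -0.3, -53.2]
contact_force: [-0.4, -1.2, -0.6]
grip_width: 0.0291
t: 9.75
position: [0.459, -0.406, 0.0462]
tool_rot: [-179.9, -0.3, -53.2]
contact_force: [-0.0, -0.3, 0.2]
grip_width: 0.0295
t 9.75 pos [ 0.459  -0.406   0.0462] rot [-179.93   -0.34  -53.16] F [-0.  -0.3  0.2] w 0.0295
tool shift [-0.0031 -0.0003  0.0031]
turn [-0.0012 -0.0059  0.0032]
```

View pics/w5.png

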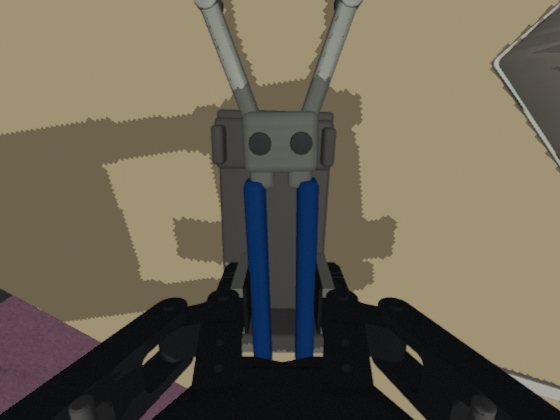

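The handles are parallel and pinched between the pads, with the pivot block still between the cheeks. Lifting.

```bash
python3 -m creep '0 0 -.01 0 0 0 0;0 0 -.02 0 0 0 0;0 0 -.03 0 0 0 0;0 0 -.04 0 0 0 0;0 0 -.04 0 0 0 0;0 0 -.03 0 0 0 0;0 0 0 0 0 0 0'; python3 - <<'E'
from h import *
from rig import imaging
go([.4574,-.4033,.2],-53.35)
for n in ["wrist","side","top"]:
    m=imaging.camera_model(n);q,d=imaging.grab_frame(n);np.savez(f"pics/{n}6.npz",p=q,d=d,K=m["K"],xyz=m["xyz"],o=m["orientation"])
    cv2.imwrite(f"pics/{n}6.png",q)
E
```

```text
t: 10.68
position: [0.4578, -0.4045, 0.2273]
tool_rot: [-179.9, -0.4, -53.1]
contact_force: [0.9, -0.6, -1.7]
grip_width: 0.0294
t 10.68 pos [ 0.4578 -0.4045  0.2273] rot [-179.94   -0.39  -53.12] F [ 0.9 -0.6 -1.7] w 0.0294
tool shift [-0.0013 -0.0004  0.0273]
turn [-0.0011 -0.0068  0.004 ]
```

View pics/wrist6.png

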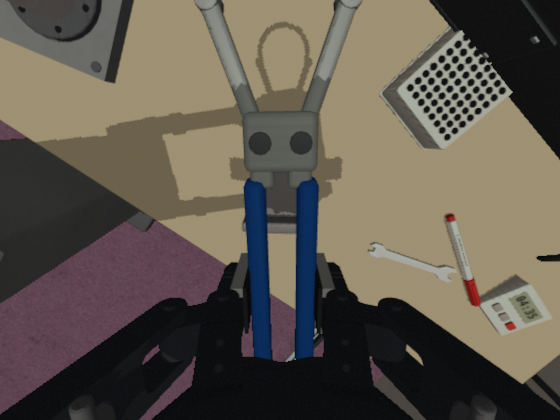

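View pics/side6.png

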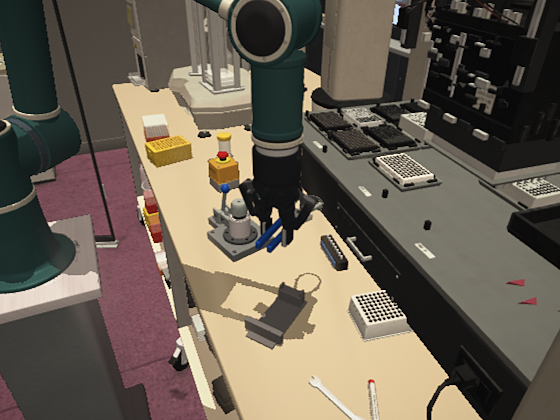

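View pics/top6.png

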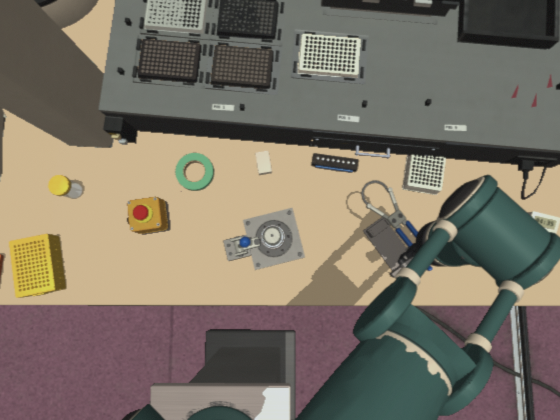

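The pliers are lifted and squeezed: the wrist view has the tips at (208,3) and (347,3), and the top view has the ring at about (380,198). Next I'll measure how the pliers sit in the hand.

```bash
python3 - <<'E'
from h import *
c=load("wrist6"); pos=np.array([.4578,-.4045,.2273]); T=R.from_euler('xyz',[-179.94,-.39,-53.12],degrees=True)
p,d=c[0],c[1]
tl=lambda P:T.inv().apply(P-pos)*1000
m=blue(p);N,l,st,ce=cv2.connectedComponentsWithStats(m)
al=[]
for i in range(1,N):
    if st[i,4]>100:
        uv=np.argwhere(l==i)[:,::-1]; P=tl(bydepth(c,uv)); P=P[P[:,2]<np.percentile(P[:,2],60)]
        a=np.linalg.lstsq(np.c_[P[:,1],np.ones(len(P))],P[:,[0,2]],rcond=None)[0]
        print(st[i],"x,z slope per y",a[0].round(4),"at y=0",a[1].round(2),"yrange",P[:,1].min().round(1),P[:,1].max().round(1)); al.append(a)
a=np.mean(al,0); print("mean",a)
for u in [(260,143),(301,143),(281,143),(208,3),(347,3),(230,60),(325,60)]: print(u,tl(bydepth(c,u)).round(1))
c=load("top6"); cv2.imwrite("pics/top6z.png",cv2.resize(c[0][165:285,330:450],None,fx=5,fy=5,interpolation=cv2.INTER_CUBIC))
E
```

```text
[ 296  179   22  180 3208] x,z slope per y [0.0136 0.0993] at y=0 [11.87 -0.68] yrange -76.0 38.1
[ 244  180   27  179 3295] x,z slope per y [0.0135 0.0924] at y=0 [-9.75 -0.77] yrange -76.0 37.5
mean [[ 0.01356169  0.09587189]
 [ 1.06201525 -0.72611424]]
(260, 143) [[ -7.7 -66.9  -1.9]]
(301, 143) [[  8.1 -67.   -2.1]]
(281, 143) [[  0.4 -66.7   0.6]]
(208, 3) [[ -25.4 -115.     3.7]]
(347, 3) [[  23.7 -114.9    3.3]]
(230, 60) [[-18.6 -96.7   3.8]]
(325, 60) [[ 16.8 -96.8   3.7]]
```

View pics/top6z.png

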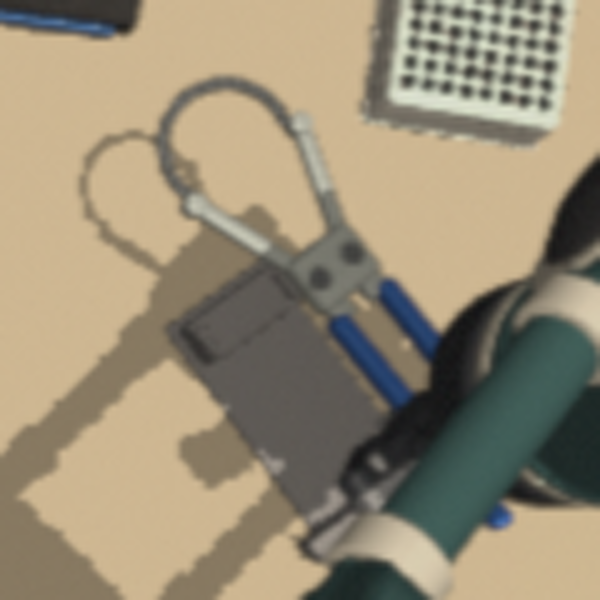

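```bash
python3 - <<'E'
from h import *
c=load("wrist6"); pos=np.array([.4578,-.4045,.2273]); T=R.from_euler('xyz',[-179.94,-.39,-53.12],degrees=True)
p,d=c[0],c[1]
tl=lambda P:T.inv().apply(P-pos)*1000
m=cv2.erode(blue(p),np.ones((3,3)));N,l,st,ce=cv2.connectedComponentsWithStats(m)
for i in range(1,N):
    if st[i,4]>100:
        uv=np.argwhere(l==i)[:,::-1]; P=tl(bydepth(c,uv))
        q=[]
        for v in range(uv[:,1].min()+4,uv[:,1].max()-4): 
            Q=P[uv[:,1]==v]; q.append([Q[:,0].mean(),np.median(Q[:,1]),np.percentile(Q[:,2],20)])
        q=np.array(q); print(q[::25].round(1).tolist()); b=np.polyfit(q[:,1],q[:,2],1); print("z top:",b.round(4),"x:",np.polyfit(q[:,1],q[:,0],1).round(4))
# pivot plate
uv=np.array([(u,v) for u in range(270,293) for v in range(122,165)]);P=tl(bydepth(c,uv));b=np.linalg.lstsq(np.c_[P[:,:2],np.ones(len(P))],P[:,2],rcond=None)[0];print("plate z slopes",b, P[:,1].min(),P[:,1].max(),np.median(P[:,2]))
# top ring: rivets, tips, ring apex
t=load("top6"); f=lambda u,v:np.array([330+u/5,165+v/5])-.4
for n,u in {"rivA":(320,277),"rivB":(353,251),"tipL":(194,203),"tipR":(303,122)}.items():
    print(n,tl(bydepth(t,f(*u).round().astype(int))).round(1), tl(onplane(t,f(*u),.2293)).round(1))
# ring pixels dark/grey: depth within 0.2..0.23
uv=np.array([(u,v) for u in range(355,400) for v in range(175,212)]);P=bydepth(t,uv);Q=tl(P);k=(P[:,2]>.19)&(P[:,2]<.26)&(Q[:,1]<-112)
Q=Q[k];print(len(Q),np.median(Q[:,2]),Q.min(0).round(1),Q.max(0).round(1))
(x,y),r=cv2.minEnclosingCircle(Q[:,:2].astype(np.float32));print("circle",x,y,r)
E
```

```text
[[11.5, -50.3, 0.5], [11.3, -39.6, -0.4], [11.6, -28.5, -0.6], [11.5, -16.6, -0.3], [11.5, -4.2, -0.4], [11.6, 9.2, -0.6], [11.9, 22.8, -1.0]]
z top: [-0.0106 -0.6085] x: [4.80000e-03 1.15454e+01]
[[-10.9, -49.5, -0.1], [-10.3, -38.8, -0.2], [-9.6, -27.5, -0.6], [-10.3, -15.7, -0.3], [-9.4, -3.3, -0.7], [-9.5, 10.1, -1.1], [-9.0, 24.2, -1.1]]
z top: [-0.0108 -0.7289] x: [ 0.0242 -9.5347]
plate z slopes [-0.04516056  0.27385237 17.77032293] -75.95041969198249 -58.39746519360622 0.2068142768829697
rivA [[-10.  -66.4   2.8]] [[-11.8 -67.1  -2. ]]
rivB [[  4.8 -67.1   2.1]] [[  4.3 -67.4  -1.9]]
tipL [[ -30.7 -118.4    7.3]] [[ -32.3 -117.6   -2.1]]
tipR [[  23.  -117.5   10.6]] [[  19.9 -117.2   -1.7]]
173 17.562544866375475 [ -33.9 -154.     5.3] [  25.6 -112.1   24.2]
circle -3.9140467643737793 -123.49054718017578 30.676748275756836
```

The pliers sit level to within 0.6°, with their underside 14 mm below the TCP. Carrying them to above the stub.

```bash
python3 -m creep '-.03 -.009 0 0 0 0 0;-.035 -.0105 0 0 0 0 0;-.035 -.0105 0 0 0 0 0;-.035 -.0105 0 0 0 0 0;-.035 -.0105 0 0 0 0 0;-.025 -.008 0 0 0 0 0;-.01 -.002 0 0 0 0 0;0 0 0 0 0 0 0'; python3 - <<'E'
from h import *
from rig import imaging
go([.3819,-.2006,.17],-53.35)
for n in ["side","top"]:
    m=imaging.camera_model(n);q,d=imaging.grab_frame(n);np.savez(f"pics/{n}7.npz",p=q,d=d,K=m["K"],xyz=m["xyz"],o=m["orientation"])
    cv2.imwrite(f"pics/{n}7.png",q)
E
```

```text
t: 11.82
position: [0.3699, -0.1903, 0.2053]
tool_rot: [179.4, 1.9, -53.2]
contact_force: [0.4, -0.3, -2.0]
grip_width: 0.0293
t 11.82 pos [ 0.3699 -0.1903  0.2053] rot [179.42   1.9  -53.19] F [ 0.4 -0.3 -2. ] w 0.0293
tool shift [ 0.0166 -0.0038  0.0348]
turn [0.0102 0.0331 0.003 ]
```

View pics/side7.png

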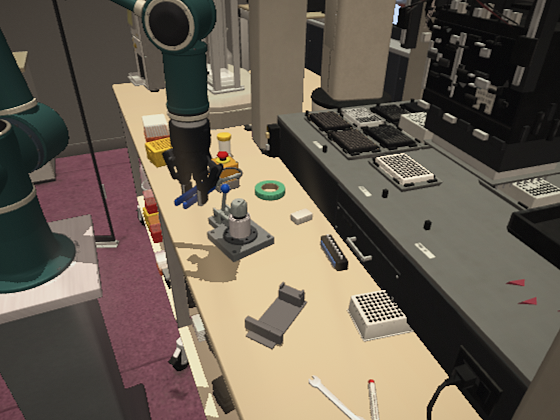

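View pics/top7.png

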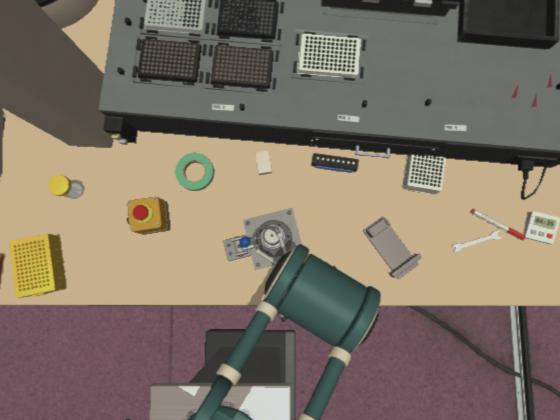

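The top view shows the ring near the shaft at about (272,238), partly visible past the elbow. The side view has the pliers left of the stub and unobstructed. Correcting tilt and position.

```bash
python3 -m creep '.0166 -.004 .01 .01 .033 .003 0;0 0 .01 0 0 0 0;0 0 0 0 0 0 0;0 0 0 0 0 0 0'; python3 - <<'E'
from h import *
from rig import imaging
go([.3819,-.2006,.17],-53.35)
E
```

```text
t: 12.42
position: [0.3843, -0.2043, 0.1846]
tool_rot: [180.0, -0.0, -53.5]
contact_force: [0.3, 0.2, -1.3]
grip_width: 0.0295
t 12.43 pos [ 0.3843 -0.2043  0.1846] rot [ 1.7997e+02 -3.0000e-02 -5.3540e+01] F [ 0.3  0.2 -1.3] w 0.0295
tool shift [-0.0044 -0.0002  0.0146]
turn [ 0.0005 -0.0005 -0.0033]
```

```bash
python3 -m creep '-.0044 0 .012 0 0 0 0;0 0 .004 0 0 0 0;0 0 0 0 0 0 0;0 0 0 0 0 0 0'; python3 - <<'E'
from h import *
from rig import imaging
go([.3819,-.2006,.155],-53.35)
for n in ["side","top","wrist"]:
    m=imaging.camera_model(n);q,d=imaging.grab_frame(n);np.savez(f"pics/{n}8.npz",p=q,d=d,K=m["K"],xyz=m["xyz"],o=m["orientation"])
    b={"top":(slice(195,275),slice(225,325)),"side":(slice(165,265),slice(170,290)),"wrist":(slice(0,420),slice(0,560))}[n]
    cv2.imwrite(f"pics/{n}8.png",q if n=="wrist" else cv2.resize(q[b],None,fx=6,fy=6,interpolation=cv2.INTER_CUBIC))
E
```

```text
t: 12.92
position: [0.3813, -0.2003, 0.1678]
tool_rot: [180.0, -0.0, -53.5]
contact_force: [-0.1, -0.4, -1.3]
grip_width: 0.0293
t 12.93 pos [ 0.3813 -0.2003  0.1678] rot [ 1.7997e+02 -2.0000e-02 -5.3530e+01] F [-0.1 -0.4 -1.3] w 0.0293
tool shift [ 0.0005 -0.0003  0.0128]
turn [ 0.0005 -0.0004 -0.0032]
```

View pics/side8.png

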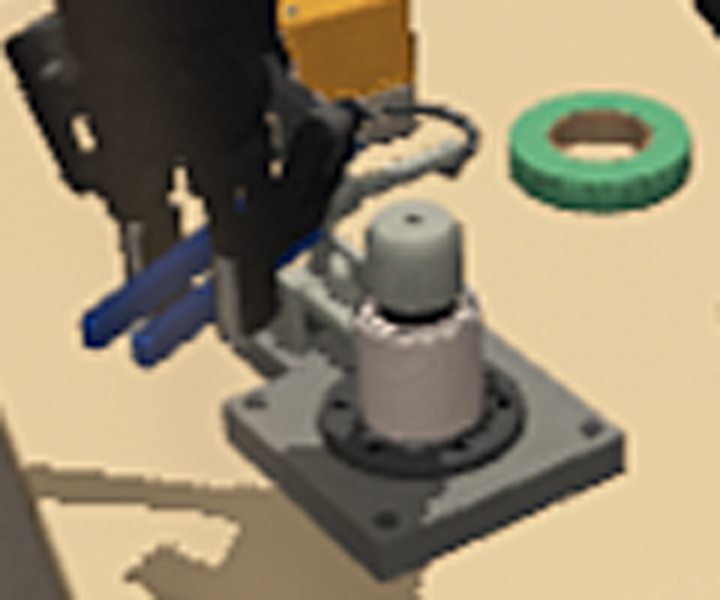

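View pics/top8.png

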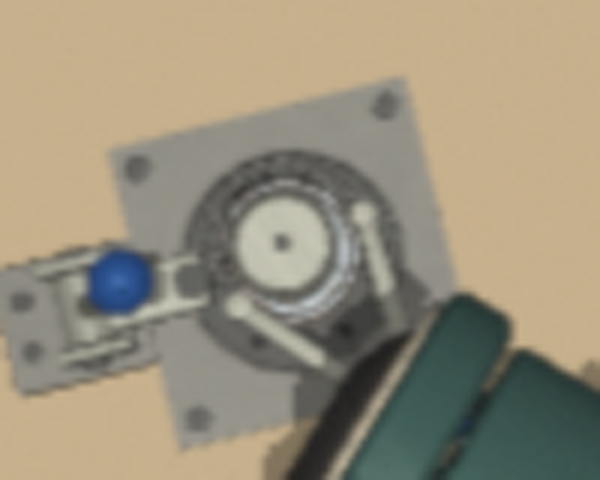

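View pics/wrist8.png

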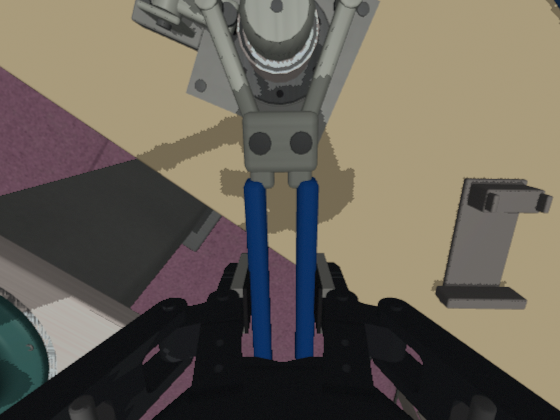

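```bash
cat > ring.py <<'E'
from h import *
from scipy.optimize import least_squares
def ringfit(c,zr,ctr,band=(.012,.016),verbose=1):
    # ring pixels: depth height within band about the ring plane; then ray onto ring top plane
    p,d=c[0],c[1]; u0=proj(c,[[ctr[0],ctr[1],zr]])[0]
    uv=np.array([(u,v) for u in range(int(u0[0])-30,int(u0[0])+31) for v in range(int(u0[1])-30,int(u0[1])+31)])
    P=bydepth(c,uv); Q=onplane(c,uv,zr)[:,:2]; rr=np.linalg.norm(Q-ctr,axis=1)
    k=(P[:,2]>zr-band[0])&(P[:,2]<zr+band[1])&(rr>17)if 0 else (P[:,2]>zr-band[0])&(P[:,2]<zr+band[1])&(rr>.019)&(rr<.031)
    return uv[k],Q[k],P[k]
def circ(Q,r=None,x0=None):
    f=(lambda x:np.linalg.norm(Q-x[:2],axis=1)-(x[2] if r is None else r))
    s=least_squares(f,[*x0]+([.024] if r is None else []),loss='soft_l1',f_scale=.001); return s.x,np.std(f(s.x))
E
python3 - <<'E'
from ring import *
S=np.array([.4833,-.1214])
for n in ["top8","side8"]:
    c=load(n); uv,Q,P=ringfit(c,.155,S)
    print(n,len(Q),P[:,2].min(),P[:,2].max(),np.median(P[:,2]))
    ang=np.degrees(np.arctan2(*(Q-S).T[::-1]))
    print(np.histogram(ang,bins=12,range=(-180,180))[0])
    if len(Q)>8: print(circ(Q,None,S),circ(Q,.024,S))
    im=cv2.resize(c[0],None,fx=6,fy=6,interpolation=cv2.INTER_CUBIC)
    for u,v in uv: cv2.circle(im,(int(u*6+3),int(v*6+3)),2,(0,0,255),-1)
    b=(slice(1170,1650),slice(1350,1950)) if n[0]=="t" else (slice(990,1590),slice(1020,1740))
    cv2.imwrite(f"pics/{n}m.png",im[b])
E
```

```text
top8 162 0.14860606520327324 0.16548612773139548 0.15526978044572393
[ 3  0  3 18 16 16 17 16 17 14 19 23]
(array([ 0.48105005, -0.12469322,  0.02626591]), np.float64(0.001818269715494523)) (array([ 0.48252708, -0.12339456]), np.float64(0.0021114202034131675))
side8 81 0.15025293612642365 0.1646051242701158 0.15552636101258277
[ 0  4 16 13 13  9  8  8  5  5  0  0]
(array([ 0.48324322, -0.12357229,  0.02428429]), np.float64(0.0029085891975372128)) (array([ 0.48357383, -0.1235942 ]), np.float64(0.002922902113465024))
```

View pics/top8m.png

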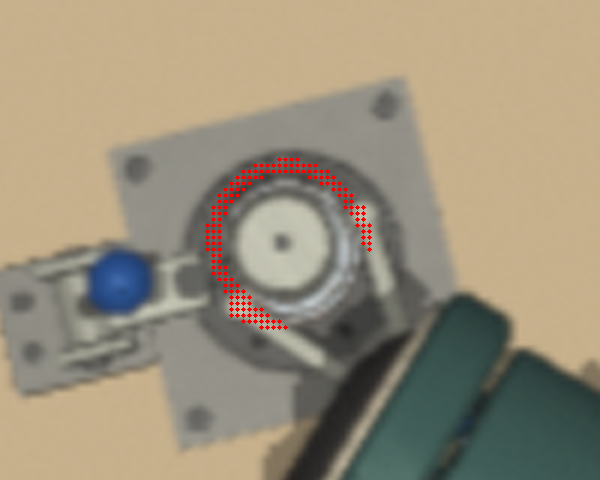

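View pics/side8m.png

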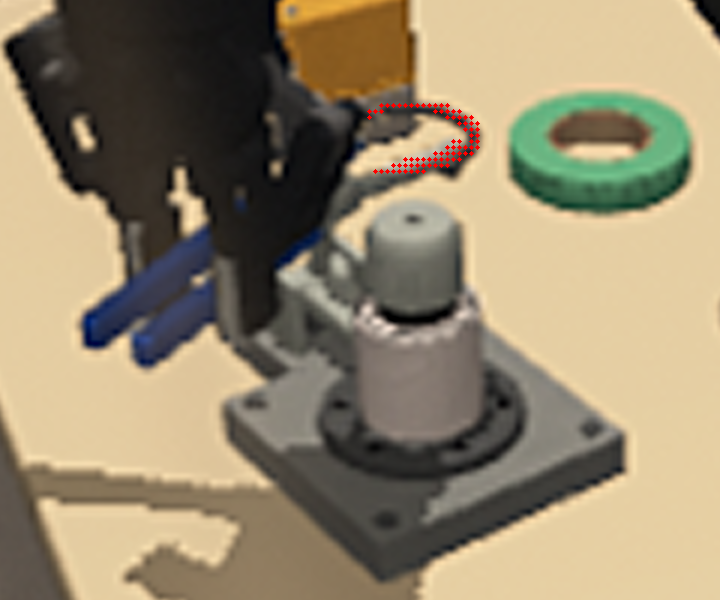

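The depth mask picks out the ring cleanly in both views, at z ≈ 0.155. Next I'll refine the offset between ring and shaft within each camera.

```bash
cat >> ring.py <<'E'
def shaft(c,S=np.array([.4833,-.1214])):
    u0=proj(c,[[*S,.115]])[0]
    uv=np.array([(u,v) for u in range(int(u0[0])-25,int(u0[0])+26) for v in range(int(u0[1])-25,int(u0[1])+26)])
    P=bydepth(c,uv); k=(P[:,2]>.1125)&(P[:,2]<.1175)&(np.linalg.norm(P[:,:2]-S,axis=1)<.03); Q=onplane(c,uv[k],.115)[:,:2]
    (x,y),r=cv2.minEnclosingCircle(Q.astype(np.float32)); return Q.mean(0),len(Q),np.array([x,y]),r,np.median(P[k,2])
def ringc(c,zr,S,yaw=36.5,span=95):
    uv,Q,P=ringfit(c,zr,S,band=(.005,.005))
    for _ in range(2):
        a=(np.degrees(np.arctan2(*(Q-S).T[::-1]))-yaw+180)%360-180; q=Q[abs(a)<span]
        x,s=circ(q,None,S); 
    x2,s2=circ(q,.0243,S)
    return x,s,x2,s2,len(q)
E
python3 - <<'E'
from ring import *
S=np.array([.4833,-.1214])
for n in ["top0","side0","top8","side8"]:
    c=load(n);print(n,"shaft",shaft(c))
    if n[-1]=="8":
        for z in (.1535,.1553): print(n,z,ringc(c,z,S))
E
```

```text
top0 shaft (array([ 0.4841446 , -0.12168793]), 164, array([ 0.48352191, -0.12164406]), 0.01740552857518196, np.float64(0.1146112590872807))
side0 shaft (array([ 0.48556412, -0.12381716]), 95, array([ 0.48558804, -0.12386851]), 0.01903957687318325, np.float64(0.11470164325261034))
top8 shaft (array([ 0.48348113, -0.12172873]), 175, array([ 0.48312187, -0.1211117 ]), 0.01842322200536728, np.float64(0.1147205472377929))
top8 0.1535 (array([ 0.48319201, -0.12356123,  0.02477371]), np.float64(0.0015270181752863154), array([ 0.48368065, -0.12320473]), np.float64(0.001540851466981019), 100)
top8 0.1553 (array([ 0.48313073, -0.1236099 ,  0.02471711]), np.float64(0.0015350430226593805), array([ 0.48355914, -0.12329438]), np.float64(0.0015472208740048537), 98)
side8 shaft (array([ 0.4846935 , -0.12284235]), 93, array([ 0.48399216, -0.1241952 ]), 0.019329210743308067, np.float64(0.11492738629946286))
side8 0.1535 (array([ 0.48377887, -0.12376365,  0.02525937]), np.float64(0.0023964098558768116), array([ 0.48487234, -0.12321449]), np.float64(0.0024357393446689307), 53)
side8 0.1553 (array([ 0.48209898, -0.12579057,  0.02604832]), np.float64(0.001787842531753597), array([ 0.48407174, -0.12478932]), np.float64(0.0019109973431304201), 40)
```

```bash
python3 -m creep '-.001 -.001 .01 0 0 0 0;0 0 .01 0 0 0 0;0 0 .004 0 0 0 0;0 0 0 0 0 0 0;0 0 0 0 0 0 0'; python3 - <<'E'
from ring import *
from rig import imaging
go([.3815,-.1990,.1395],-53.5)
S=np.array([.4835,-.1218])
for n in ["side","top"]:
    m=imaging.camera_model(n);q,d=imaging.grab_frame(n);np.savez(f"pics/{n}9.npz",p=q,d=d,K=m["K"],xyz=m["xyz"],o=m["orientation"])
    c=load(n+"9"); from rig import status; zr=status.sense()["position"][2]-.0125
    print(n,zr,shaft(c)); print(ringc(c,zr,S))
E
```

```text
t: 13.7
position: [0.3816, -0.1989, 0.142]
tool_rot: [180.0, -0.0, -53.5]
contact_force: [0.4, -1.1, -1.6]
grip_width: 0.0293
t 13.7 pos [ 0.3816 -0.1989  0.142 ] rot [ 1.7997e+02 -1.0000e-02 -5.3530e+01] F [ 0.4 -1.1 -1.6] w 0.0293
tool shift [0.0001 0.0001 0.0025]
turn [ 0.0006 -0.0001 -0.0006]
side 0.12952632331626618 (array([ 0.48359627, -0.12102611]), 39, array([ 0.48399216, -0.1241952 ]), 0.019329210743308067, np.float64(0.11514598664450293))
(array([ 0.48237687, -0.12542313,  0.02638426]), np.float64(0.0021274186256146554), array([ 0.48464982, -0.12403026]), np.float64(0.002255118581611518), 50)
top 0.12965730655520483 (array([ 0.48356707, -0.12165368]), 182, array([ 0.48334742, -0.12246351]), 0.018410515040159225, np.float64(0.11454090553410573))
(array([ 0.48299966, -0.12225875,  0.02486298]), np.float64(0.001517336713204466), array([ 0.48357325, -0.12183178]), np.float64(0.0015360929748253669), 93)
```

The ring is centred on the shaft to about 0.5 mm in the top view and 0.7 mm in the side view. Lowering in stages, watching force and lateral position.

```bash
python3 -m creep '0 0 .006 0 0 0 0;0 0 .006 0 0 0 0;0 0 .004 0 0 0 0;0 0 0 0 0 0 0'; python3 - <<'E'
from ring import *
go([.3816,-.1989,.0945],-53.53)
E
```

```text
t: 14.3
position: [0.3818, -0.1991, 0.1253]
tool_rot: [180.0, -0.1, -53.5]
contact_force: [0.7, 0.5, -0.8]
grip_width: 0.029
t 14.3 pos [ 0.3818 -0.1991  0.1253] rot [ 1.7999e+02 -6.0000e-02 -5.3530e+01] F [ 0.7  0.5 -0.8] w 0.029
tool shift [-0.0003  0.0001  0.0308]
turn [ 0.0002 -0.001  -0.0001]
```

```bash
python3 -m creep '-.0003 0 .006 0 0 0 0;0 0 .006 0 0 0 0;0 0 .004 0 0 0 0;0 0 0 0 0 0 0'; python3 - <<'E'
from ring import *
from rig import imaging,status
go([.3816,-.1989,.0945],-53.53)
S=np.array([.4835,-.1218])
for n in ["side","top"]:
    m=imaging.camera_model(n);q,d=imaging.grab_frame(n);np.savez(f"pics/{n}10.npz",p=q,d=d,K=m["K"],xyz=m["xyz"],o=m["orientation"])
    c=load(n+"10"); zr=status.sense()["position"][2]-.0125
    print(n,zr,shaft(c)); print(ringc(c,zr,S))
    b={"top":(slice(195,275),slice(225,325)),"side":(slice(165,265),slice(170,290))}[n]
    cv2.imwrite(f"pics/{n}10.png",cv2.resize(q[b],None,fx=6,fy=6,interpolation=cv2.INTER_CUBIC))
E
```

```text
t: 14.8
position: [0.3816, -0.1988, 0.108]
tool_rot: [180.0, -0.0, -53.5]
contact_force: [-0.2, 0.1, -1.7]
grip_width: 0.0292
t 14.8 pos [ 0.3816 -0.1988  0.108 ] rot [ 1.7998e+02 -5.0000e-02 -5.3530e+01] F [-0.2  0.1 -1.7] w 0.0292
tool shift [0.0001 0.0001 0.0135]
turn [ 0.0003 -0.0009 -0.0001]
side 0.09576389186246151 (array([ 0.48493825, -0.1228954 ]), 93, array([ 0.48399216, -0.1241952 ]), 0.019329210743308067, np.float64(0.11486223549315144))
(array([ 0.48245079, -0.12448644,  0.02661587]), np.float64(0.0023544092676317453), array([ 0.48496946, -0.12373143]), np.float64(0.0025657172484942663), 22)
top 0.09598769454224705 (array([ 0.48349709, -0.12153106]), 179, array([ 0.4835813 , -0.12101239]), 0.018607549369335175, np.float64(0.11449376058391636))
(array([ 0.48325916, -0.12230223,  0.02493901]), np.float64(0.0014678574990765916), array([ 0.48391736, -0.12182538]), np.float64(0.0014963988311743326), 85)
```

View pics/side10.png

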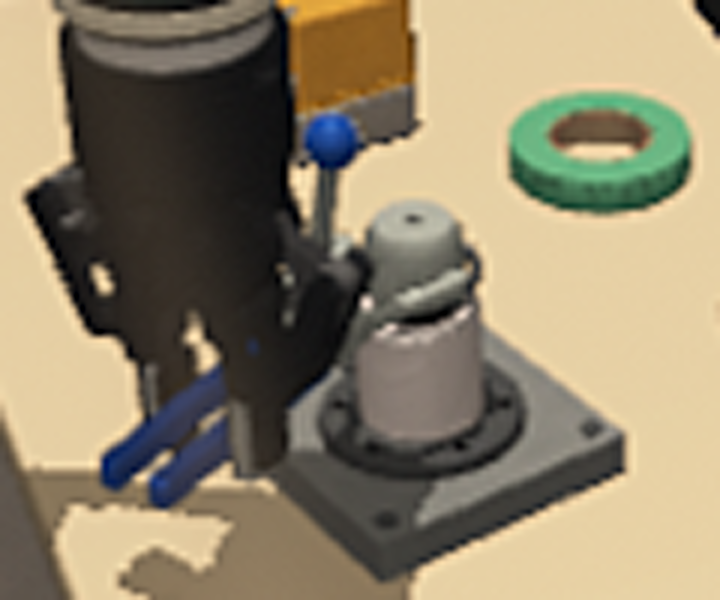

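View pics/top10.png

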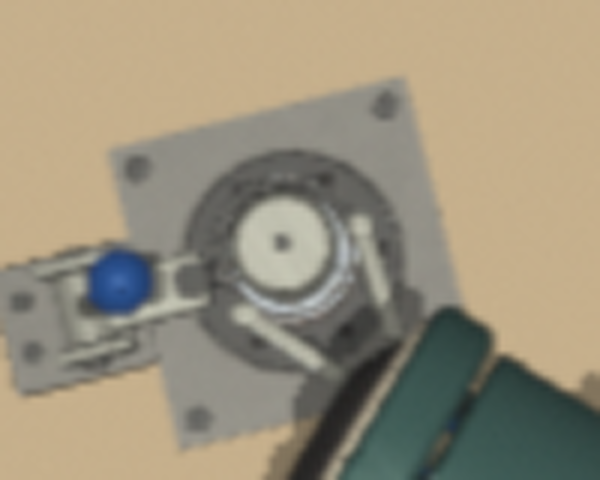

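The side and top views show the ring around the shaft with no contact force. Next I'll calibrate ring height against TCP height from the three frames.

```bash
python3 - <<'E'
from ring import *
S=np.array([.4835,-.1218])
for i,zt in (("8",.1678),("9",.1420),("10",.1080)):
  for n in ("top","side"):
    c=load(n+i); uv,Q,P=ringfit(c,zt-.0125,S,band=(.008,.008)); a=(np.degrees(np.arctan2(*(Q-S).T[::-1]))-36.5+180)%360-180
    k=abs(a)<95; r=np.linalg.norm(Q-S,axis=1); k2=k&(r>.0225)&(r<.026)
    h=(P[:,2]-zt)*1000
    b=[np.median(h[k2&(a>lo)&(a<lo+60)]).round(2) if (k2&(a>lo)&(a<lo+60)).sum()>3 else None for lo in (-90,-30,30)]
    print(n,i,k.sum(),k2.sum(),np.median(h[k]).round(2),np.median(h[k2]).round(2),b)
  # heights of reference surfaces by top depth
c=load("top0")
ang=np.radians(np.arange(0,360,5))
for r,z in ((.010,.115),(.034,.026)):
    uv=proj(c,np.c_[S[0]+r*np.cos(ang),S[1]+r*np.sin(ang),0*ang+z]).round().astype(int); print("ref",z,np.median(bydepth(c,uv)[:,2]))
E
```

```text
top 8 100 60 -13.94 -13.12 [np.float64(-13.18), np.float64(-13.5), np.float64(-13.02)]
side 8 43 18 -13.85 -13.84 [np.float64(-13.93), np.float64(-13.54), None]
top 9 97 65 -14.22 -13.95 [np.float64(-14.71), np.float64(-14.45), np.float64(-12.58)]
side 9 53 23 -14.11 -13.96 [np.float64(-14.05), np.float64(-13.89), np.float64(-13.46)]
top 10 90 58 -14.03 -13.85 [np.float64(-13.48), np.float64(-14.75), np.float64(-13.85)]
side 10 26 9 -13.49 -13.11 [np.float64(-12.97), None, None]
ref 0.115 0.11376697236243483
ref 0.026 0.025399525929392985
```

```bash
python3 -m creep '0 0 .006 0 0 0 0;0 0 .005 0 0 0 0;0 0 0 0 0 0 0;0 0 0 0 0 0 0'; python3 - <<'E'
from ring import *
go([.3816,-.1989,.0948],-53.53)
E
```

```text
t: 15.4
position: [0.3822, -0.1991, 0.097]
tool_rot: [-180.0, -0.1, -53.5]
contact_force: [1.2, -0.4, -2.0]
grip_width: 0.0295
t 15.4 pos [ 0.3822 -0.1991  0.097 ] rot [-1.7998e+02 -1.3000e-01 -5.3540e+01] F [ 1.2 -0.4 -2. ] w 0.0295
tool shift [-0.0005  0.0003  0.0022]
turn [-0.0003 -0.0022 -0.0001]
```

```bash
python3 -m creep '-.0005 .0003 .0022 0 -.002 0 0;0 0 0 0 0 0 0;0 0 0 0 0 0 0'; python3 - <<'E'
from ring import *
from rig import imaging,status
go([.3816,-.1989,.0948],-53.53)
S=np.array([.4835,-.1218]); zt=status.sense()["position"][2]
for n in ["side","top","wrist"]:
    m=imaging.camera_model(n);q,d=imaging.grab_frame(n);np.savez(f"pics/{n}11.npz",p=q,d=d,K=m["K"],xyz=m["xyz"],o=m["orientation"])
    c=load(n+"11")
    if n!="wrist": print(n,zt,shaft(c)); print(ringc(c,zt-.013,S))
    b={"top":(slice(195,275),slice(225,325)),"side":(slice(195,245),slice(205,270)),"wrist":(slice(0,420),slice(0,560))}[n]
    cv2.imwrite(f"pics/{n}11.png",q if n=="wrist" else cv2.resize(q[b],None,fx={"top":6,"side":12}[n],fy={"top":6,"side":12}[n],interpolation=cv2.INTER_CUBIC))
go()
E
```

```text
t: 15.78
position: [0.3818, -0.199, 0.0949]
tool_rot: [-180.0, -0.0, -53.5]
contact_force: [0.4, -1.4, -1.0]
grip_width: 0.0291
t 15.78 pos [ 0.3818 -0.199   0.0949] rot [-1.7997e+02 -3.0000e-02 -5.3540e+01] F [ 0.4 -1.4 -1. ] w 0.0291
tool shift [-0.0002  0.0001  0.0001]
turn [-0.0005 -0.0005 -0.0002]
side 0.09487241110317476 (array([ 0.48498619, -0.12349444]), 97, array([ 0.48520267, -0.12476932]), 0.019918259233236313, np.float64(0.11474825986823423))
(array([ 0.48234602, -0.12353693,  0.02718883]), np.float64(0.0022045776442311217), array([ 0.4853735 , -0.12371291]), np.float64(0.002486359904429437), 22)
top 0.09487241110317476 (array([ 0.48326639, -0.12205031]), 169, array([ 0.48312894, -0.12188761]), 0.017921630293130875, np.float64(0.11461901704208188))
(array([ 0.48380286, -0.12200739,  0.02457569]), np.float64(0.0014050718876634422), array([ 0.48408887, -0.12180467]), np.float64(0.0014098444398783483), 80)
t 15.93 pos [ 0.3818 -0.199   0.0949] rot [-1.7997e+02 -3.0000e-02 -5.3530e+01] F [-0.3 -0.5 -1.9] w 0.0295
```

View pics/side11.png

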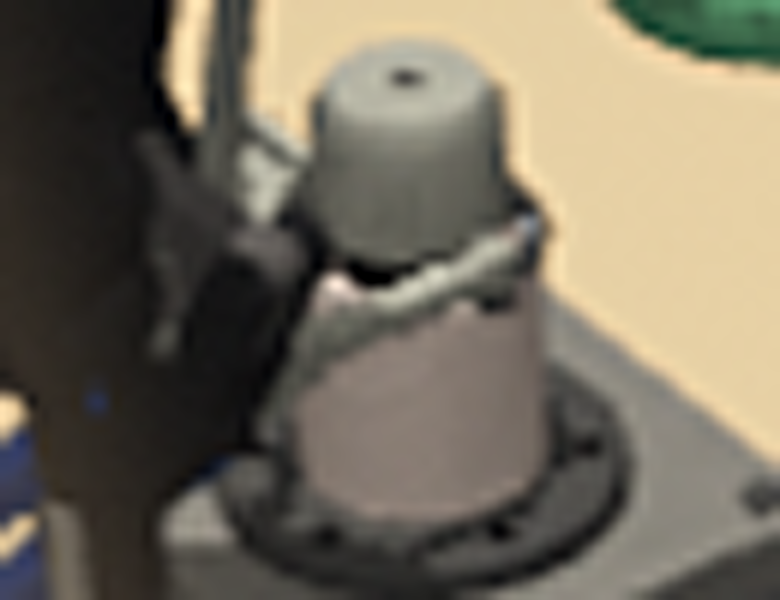

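View pics/top11.png

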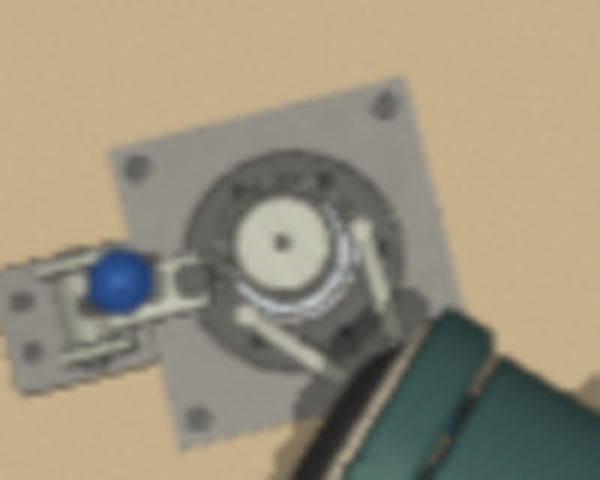

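View pics/wrist11.png

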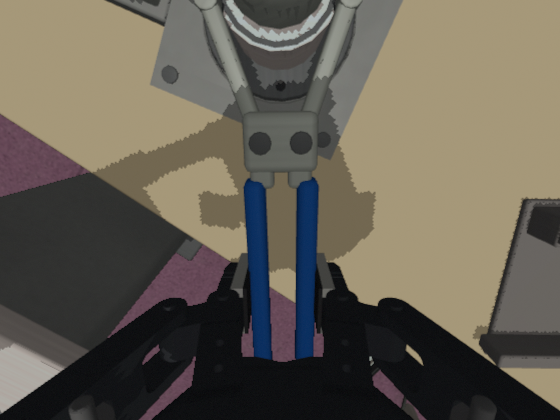

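```bash
python3 - <<'E'
from ring import *
S=np.array([.4835,-.1218]);zt=.0949
for n in ("top","side"):
    c=load(n+"11"); Sx=S if n=="top" else S+[.0012,-.0016]
    uv,Q,P=ringfit(c,zt-.013,Sx,band=(.007,.007)); a=(np.degrees(np.arctan2(*(Q-Sx).T[::-1]))-36.5+180)%360-180
    k=(abs(a)<95)&(np.linalg.norm(P[:,:2]-Sx,axis=1)>.0245) ; h=P[k,2]*1000
    print(n,k.sum(),np.percentile(h,[10,50,90]).round(1))
    d=np.linalg.norm(P[:,:2]-Sx,axis=1); print(" centre by radii", np.percentile(d[abs(a)<95],[5,50,95]).round(4))
E
```

```text
top 44 [78.9 80.7 83.7]
 centre by radii [0.0217 0.0246 0.0266]
side 14 [79.  82.  82.7]
 centre by radii [0.0193 0.0249 0.027 ]
```

The ring's top reads 80.7–82 mm, so its mid-plane is about 80 mm. Force is unchanged from free carrying, the pose is steady, and the knob is unmoved. Handing in.

```bash
python3 - <<'E'
from ring import *
from rig import bot
for i in ("0","11"):
    c=load("top"+i); 
    print(i,"cassette/box region diff", (np.abs(c[0][145:180,250:365].astype(int)-load("top0")[0][145:180,250:365])>40).sum())
c=load("top11");m=blue(c[0]);m[:,260:]=0;M=cv2.moments(m,True);P=onplane(c,[M['m10']/M['m00'],M['m01']/M['m00']],.124)[0];print("knob dist",np.linalg.norm(P[:2]-[.4833,-.1214]))
go([.3816,-.1989,.0948],-53.53)
print(bot.close_job())
E
```

```text
0 cassette/box region diff 0
11 cassette/box region diff 0
knob dist 0.05864250268755266
t 15.93 pos [ 0.3818 -0.199   0.0949] rot [-1.7997e+02 -3.0000e-02 -5.3530e+01] F [-0.3 -0.5 -1.9] w 0.0295
tool shift [-0.0002  0.0001  0.0001]
turn [-0.0005 -0.0005 -0.0001]
the job is handed in; nothing more can be done
None
```

I pushed the toggle clamp shut, picked up the pliers and squeezed them with 50 N. I then lowered the spread ring over the shaft to the groove and handed the job in at 15.9 s, still holding it there. No verdict was reported.

**Last checks:**
- **Clamp:** the knob is 58.6 mm from the stub's axis, against 59 mm expected when shut.
- **Stub:** the shaft top still reads at its starting position, to within about 1 mm.
- **Ring centring:** it is within about 0.8 mm of the shaft axis in the top view. The side view agrees to about 0.5 mm, but that fit rests on few pixels.
- **Ring height:** the mid-plane is at about 80 mm, give or take 1 mm.
- **Contact:** the wrist force reads only the pliers' weight (about -1.9 N vertically), so nothing suggests the ring is resting on the bearing.
- **Handles:** they are parallel in the wrist view. The gripper reads 29.3 mm, a little under the stated 32 mm squeezed width.
- **Cassette and card box:** the image of both is unchanged from the start.

**Disagreements:** the top and side cameras differ by 1–2 mm in absolute position. With the pliers raised, the wrist and top cameras differed by about 4 mm, so I centred the ring by its offset from the shaft within each camera.

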